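Set a square tube under the fixed torch and clamp it in the quick-action vise

ROBOT

A 7-joint arm with a two-finger parallel gripper is mounted at the origin on the work surface. World frame = base frame: x ahead of the robot, y to its left, z up, the work surface at z = 0. Lengths are in m, angles in rad, forces in N, time in s.
With the tool pointing down it reaches from about 0.425 to 0.8 m from the base axis. Payload 8.3 kg.
Tool frame: the origin (TCP) lies on the centre line of the jaws, within the pads' length; the fingertips stand env.tip_reach ahead of it and the grasp point (between the pads) lies 2 mm behind it (env.tip_reach is the distance from the TCP to the fingertips, in m); z points along the fingers, y is the line along which they close (so a half turn about z gives the same grasp; the last joint's range is limited). The gripper opens to 85 mm and grips with 20 to 120 N. Pads are 22 mm wide; open, the fingers measure 114 mm over their backs; the gripper's body (76 mm by 85 mm) begins 54 mm behind the grasp point. The pads swing forward as they close: fully open they stand 13 mm farther back than shut.
Start: joints at [-1.251, 0.383, 0.016, 1.37, -0.006, 1.388, -0.046], TCP at [0.233, 0.58, 0.248] pointing down, gripper open.
Joint ranges: [-2.95, 2.95], [-0.25, 2.06], [-1.52, 1.56], [0.18, 2.33], [-1.44, 4.58], [0.02, 2.06], [-3.01, 3.01]. Speed limits (rad/s): [2.39, 2.39, 3.01, 3.01, 3.14, 3.14, 3.14].

INTERFACE

Orientations are given as [roll, pitch, yaw] about the fixed x, y, z axes, in that order (R = Rz(yaw) Ry(pitch) Rx(roll)).
In Python, from station import env gives the robot as it stands. The module is installed in compiled form; this text tells all that it offers.
- The arm moves only by the tool apply_moves, never from a script. Its argument "steps" is a list that holds one entry, the list of rows, each a list of 6 numbers: the shift along the tool's x, y, z in m, then the turn, a rotation vector about the tool's x, y, z in rad. A call has 1 to 8 rows; each row shifts and turns the commanded pose from where the row before left it, along the tool's axes as they then stand; what a row does not reach is not made up. A row lasts 1/8 s, in which the tool goes at most 62.5 mm and 10.7 degrees, less where a joint would pass 70% of its speed; a pose out of reach is approached as far as the arm can. A call with a gripper value outside its range is refused whole. "grip" is the opening, from -1 (shut) to 1 (fully open), so that 0 is half open, set as the call begins (left out, the last holds). The fingers move at their own pace and stop on an object; the grip force is fixed at half the most. Time passes only in rows, so rows that do not move let the fingers close. It gives the time, the measured TCP pose, the force, the opening and the grip force at its end, in the units of the state.
- env.state(): the state, without advancing time (a new reading comes with each control period).
- env.grab_frame(name): name is "side" or "top"; returns a dict with "frame" (384x512x3 uint8, red, green, blue), "vertical_fov" (degrees; the focal length in pixels is half the picture's height over the tangent of half this angle, whatever the lens; pixels are square), "cx", "cy" (the principal point, pixels), "dist_coeffs" ([k1, k2, p1, p2, k3] as OpenCV has them; the pictures are not rectified), "R" (3x3) and "t" (3): a world point X has camera coordinates R X + t. Camera axes: x right, y down, z forward; pixel columns grow to the right and rows downward; lengths in m; the calibration is good to about 2 mm. A picture is of the moment at which its call begins. There is no depth.
- env.job_done(): hands the job in; it is judged then, once.
The state is a dict: "t": time; "joints": joint angles; "joint_vel": joint speeds; "tau": joint torques, N m; "eef_pos": TCP position; "ee_rot": TCP orientation; "contact_force": force on the tool from outside, world axes, zero at the start; "moment": the same for the moment, N m; "opening": finger opening in m; "grip_force": force on a finger pad.
Only numpy, scipy, OpenCV 4.12 (cv2) and the standard library are available. Lean on these libraries where they do the work, as an engineer would, in place of code of your own. Each camera call takes 0.05 s, during which the arm holds its last target. There are 200 camera calls.

TASK

Get the square steel tube ready for welding: lay it down on the vise's plate with its front end between the open jaws but short of the torch and let go of it, then slide it along the plate under the torch until its end meets the end stop, without anything touching the torch. Then squeeze the vise's red quick-release lever to slide the moving jaw up against the tube, let the lever go, and turn the crank clockwise until the tube is clamped firmly. Leave the other things on the bench where they are.

Things in the scene. Friction and masses are not known exactly. Their poses are not given: they have to be found in the camera images.
- tube_center (a point): Centre of the loose square steel tube: bright grey, open ends, 50 x 50 mm outside, 3 mm wall, 200 mm long, about 0.7 kg. Its x axis runs along its length (either way round). It starts lying on the bench left of the vise, beside a flat bar (which of the two is nearer the vise varies), centre 25 mm above the bench.
- tube: The same tube; origin at the centre of its underside, x along its length.
- vise: The fixed quick-action vise on its plate. Origin on the bench under the middle of the fixed jaw's clamping face (the plane y = 0); x points away from the robot along the jaws, y from moving to fixed jaw, z up. Both jaws are 80 mm wide (x -40 to 40 mm), tops at z 72 mm; the fixed jaw reaches back to y 56. A tube home against stop and fixed jaw has its centre at x -15, y -25, z 37 mm.
- plate_top (a point): Middle of the vise plate's top face, at x -20, y -82.5, z 12 mm in the vise's frame. The bright plate is 360 mm (x) by 285 mm (y) and 12 mm thick, so it reaches 160 mm from the jaws' near side towards the robot; the toothed bar that the carriage runs on is let in flush with its top.
- stop_face (a point): Middle of the end stop's face, a dark block bolted on the plate beyond the jaws: x 85, y -27, z 30 mm in the vise's frame; the face looks to the robot, is 50 mm wide (y -52 to -2) and reaches up to z 48 mm.
- torch: The fixed welding torch in its holder; not to be touched. Origin at its lowest point, the tungsten tip, at x 72, y -25, z 71 mm in the vise's frame: a tube on the plate passes 9 mm below it. Pink nozzle, black head up to z 182 mm, blue handle sloping up away from the robot; the holder's post, 200 mm high, stands at about x 138, y 50.
- jaw_face (a point): Middle of the moving jaw's steel clamping face, 25 mm above the plate; its y in the vise's frame is minus the jaw opening (82 to 109 mm at the start). It clamps towards +y of the vise. The jaw is 24 mm thick; behind it the carriage carries the release lever and then the crank, all moving with it.
- release_grip (a point): On the blue carriage, between the blue thumb plate (fixed, jaw side, 36 mm wide, top z 132 mm, outer face 21 mm from this point) and the red release lever (34 mm wide, top z 134 mm, outer face 25 mm from it); 112 mm above the bench, 66 mm behind the jaw face. Pinch both from above, fingers closing along the vise's y: 46 mm over both at rest, about 35 mm squeezed. Casting below: top 65 mm up.
- release_lever (a joint): Lever angle in rad: 0 at rest, 0.28 squeezed fully (15 to 20 N). From about 0.1 to 0.2 on the half-nut is clear of the toothed bar, and carriage, jaw and crank slide along the vise's y with about 3 N of drag; let go, the lever springs back and the carriage is locked wherever it stands.
- crank_grip (a point): Middle of the crank's black revolving grip, a cylinder 18 mm thick, 50 mm long, lying along the vise's y; it spins freely on its pin, 38 mm off the screw axis. That axis runs along the vise's y at x = 0, 61 mm above the bench. The crank arm lies 25 to 36 mm from this point towards the jaw and turns clear of everything.
- crank (a joint): Crank angle in rad: 0 with the grip straight up, starts at -1.2 to -0.6 (leaning to the robot). It grows clockwise seen from the crank's end (grip over the top and away from the robot) and then drives the jaw out of the locked carriage, 6 mm a turn. It takes about 6 N at the grip, a little more as it tightens. With the jaw already against the work 2 rad is firm; it stays where left.
- flat_bar: Bystander: rusty brown flat bar 200 x 40 x 10 mm lying beside the tube, loose.
- weld_magnet: Bystander: red square welding magnet 70 x 70 x 15 mm lying on the plate's near right corner, loose.
- pipe_tee: Bystander: red pipe tee about 90 x 72 x 48 mm, loose, left behind the stock.
- tape_measure: Bystander: black and yellow tape measure 70 x 34 x 66 mm, loose, on the right.
- wire_brush: Bystander: brush with a wooden handle, 240 mm long, loose, on the right.
- spring_clamp: Bystander: green spring clamp about 160 mm long, 18 mm high, loose, behind on the right.
- spray_can: Bystander: spray can 66 mm thick and 200 mm tall, loose, on the left beyond the stock.
Things that resemble listed ones, but are neither listed nor needed, are in the scene too. What is shaped like the tube but black is not meant.

How it is judged:
On the way, in this order (a step that is already met when the one before it is completed fails the run):
1. the tube lies flat on the plate, its front end between the open jaws, short of the torch, and is let go (angle between the x axis of tube and the x axis of vise, either way round below 0.12 rad and z of tube_center in the frame of vise between 0.032 and 0.042 m and x of tube_center in the frame of vise between -0.135 and -0.045 m and y of tube_center in the frame of vise between -0.09 and -0.01 m and contact force between the fingers and tube below 0.3 N), for 0.2 s.
2. the tube has been slid under the torch to within 6 mm of the end stop (x of tube_center in the frame of vise above -0.021 m and angle between the x axis of tube and the x axis of vise, either way round below 0.12 rad and z of tube_center in the frame of vise between 0.032 and 0.042 m and y of tube_center in the frame of vise between -0.09 and 0 m), for 0.1 s.
3. with the release lever squeezed, the moving jaw is slid to within 4.5 mm of the tube's width (all of step 2 and y of jaw_face in the frame of vise above -0.0545 m and value of joint release_lever above 0.1 rad), for 0.05 s.
4. the lever is let go and has sprung back, the jaw still up against the tube (all of step 2 and y of jaw_face in the frame of vise above -0.0545 m and value of joint release_lever below 0.04 rad and contact force between the fingers and release_lever below 0.3 N), for 0.1 s.
5. the crank has been turned until the jaw clamps the tube with more than 50 N (all of step 2 and contact force between tube and jaw above 50 N), for 0.2 s.
At the end, for the whole second after the job is handed in: The tube lies flat on the plate between the jaws, in line with them to 0.12 rad, its far end under the torch and within 6 mm of the end stop, at rest, clamped between moving and fixed jaw with more than 50 N, and the release lever is back at rest (below 0.04 rad) (all of step 5 and y of jaw_face in the frame of vise above -0.0545 m and value of joint release_lever below 0.04 rad and contact force between tube and vise above 40 N and linear speed of tube below 0.01 m/s); the robot touches nothing.
It fails at once if anything presses on the torch with more than 1 N (contact force between torch and anything else above 1 N).
It fails at once if one of the other loose things (flat bar, magnet, tee, tape measure, brush, spring clamp, spray can) is moved more than 30 mm (distance of any of flat_bar, weld_magnet, pipe_tee, tape_measure, wire_brush, spring_clamp, spray_can from where it was at the start of the episode above 0.03 m).
It also fails if it takes over 72 s, if anything falls off the work surface, if the arm or the gripper's body presses on something with over 40 N, if the wrist force passes 120 N, or if a joint passes its speed limit or range.

## Working session

There is one attempt and no reset: what is moved stays moved. The work goes in short steps, Python scripts to look and compute and a tool call to move; the robot and the scene stay as the last step left them, time stands still between calls to the robot, and variables do not carry over. Pictures are saved under pics/ and viewed, at most 10 in all, crops included, and the job is handed in when it is done.

Besides the shell and the picture viewer there is one more tool, called after "Emit:" as name([rows], argument=value, ...), one row to a line, values as JSON. apply_moves: Moves the arm, as the interface text tells. Its arguments: {"type":"object","properties":{"steps":{"type":"array"},"grip":{"type":"number"}},"required":["steps"]}

```bash
mkdir -p pics; cat > h.py <<'E'
import numpy as np, cv2
from station import env
def K(f):
    h=f["frame"].shape[0]; F=h/2/np.tan(np.radians(f["vertical_fov"])/2)
    return np.array([[F,0,f["cx"]],[0,F,f["cy"]],[0,0,1.]])
def ray(f,uv):
    R=np.array(f["R"]);t=np.array(f["t"])
    p=cv2.undistortPoints(np.array(uv,float).reshape(-1,1,2),K(f),np.array(f["dist_coeffs"],float)).reshape(-1,2)
    d=np.c_[p,np.ones(len(p))]@R
    return -R.T@t,d
def onz(f,uv,z):
    c,d=ray(f,uv); return c+d*((z-c[2])/d[:,2])[:,None]
def proj(f,X):
    r,_=cv2.Rodrigues(np.array(f["R"]))
    return cv2.projectPoints(np.array(X,float).reshape(-1,1,3),r,np.array(f["t"],float),K(f),np.array(f["dist_coeffs"],float))[0].reshape(-1,2)
def grab(n,name=None):
    f=env.grab_frame(n)
    if name: cv2.imwrite(f"pics/{name}.png",f["frame"][:,:,::-1])
    return f
E
python3 - <<'E'
from h import *
import pickle
d={}
for n in("top","side"):
    f=grab(n); d[n]=f
    cv2.imwrite(f"pics/{n}0.png",cv2.resize(f["frame"][:,:,::-1],(800,600)))
    print(n,-np.array(f["R"]).T@np.array(f["t"]),f["vertical_fov"])
pickle.dump(d,open("f0.pkl","wb"))
print(env.state(),env.tip_reach)
E
```

```text
top [0.32958784 0.04533854 1.46180907] 44.884754534917974
side [ 0.44592699 -0.79181036  1.04743584] 44.746770069447706
{'t': 0.1, 'joints': array([-1.25088588,  0.38414978,  0.01642522,  1.37101946, -0.00627643,
        1.3882521 , -0.0465115 ]), 'joint_vel': array([-0.00014454, -0.00148213,  0.00091063, -0.00327189, -0.00110759,
       -0.00011793, -0.00105379]), 'tau': array([ 3.67869681e-03, -6.29140162e+01,  8.48085936e-01, -3.72756350e+01,
        1.68698566e-02,  1.04895100e-02,  2.97573354e-05]), 'eef_pos': array([0.23329467, 0.57936474, 0.24739536]), 'ee_rot': array([-3.13981562e+00,  6.80433816e-05,  2.75879212e+00]), 'contact_force': array([-0.38605053, -0.54445837,  0.08098636]), 'moment': array([ 0.04762764, -0.01610021,  0.00629354]), 'grip_force': 0.0, 'opening': 0.08549795902143975} 0.017
```

View pics/top0.png

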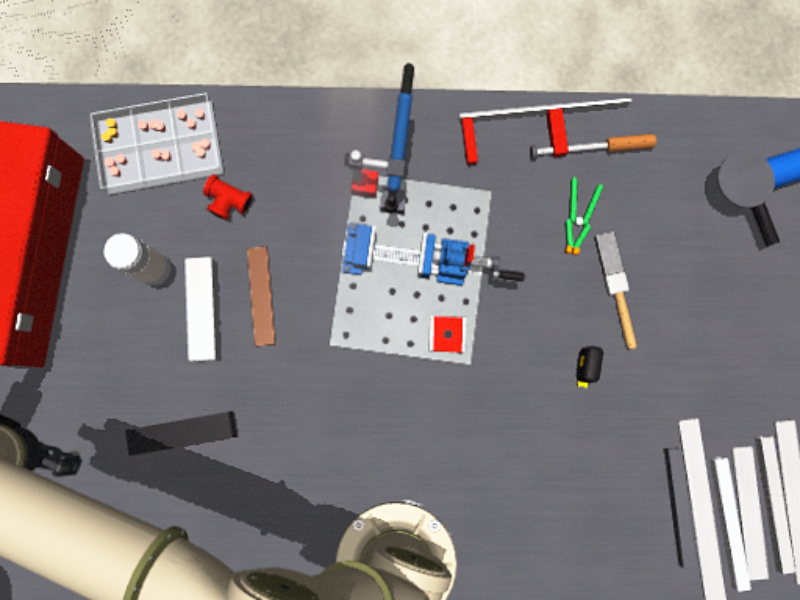

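View pics/side0.png

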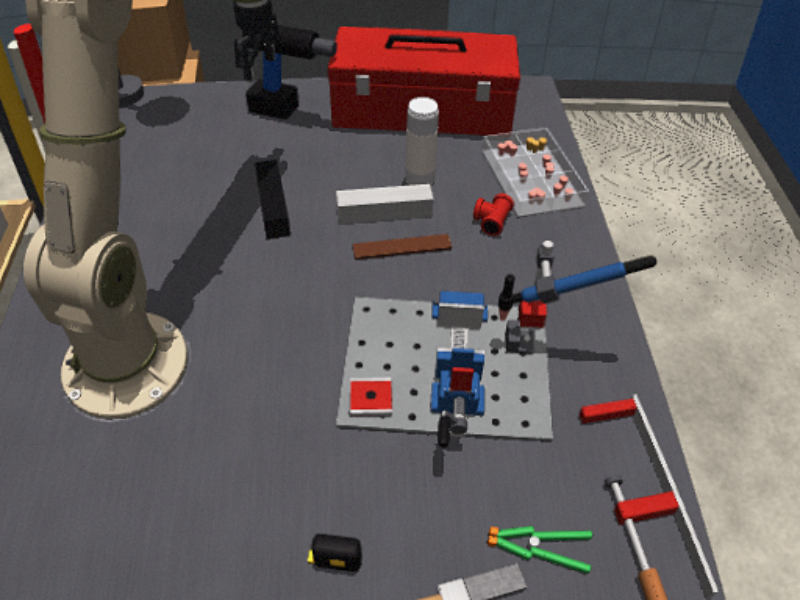

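Top view (800x600): bright tube centred at (200,308), with the rusty bar at (261,296) nearer the vise. Plate corners are at about (331,347), (470,364) and (491,190), the release lever at (470,254), and the crank grip at (510,276). The side view agrees.

```bash
python3 - <<'E'
from h import *
import pickle
d=pickle.load(open("f0.pkl","rb")); f=d["top"]; I=f["frame"].astype(int)
hsv=cv2.cvtColor(f["frame"],cv2.COLOR_RGB2HSV)
# tube
m=((hsv[...,2]>200)&(hsv[...,1]<40)).astype(np.uint8)
n,l,s,c=cv2.connectedComponentsWithStats(m)
k=l[int(308*.64),int(200*.64)]; print("tube comp",s[k])
P=np.argwhere(l==k)[:,::-1]
W=onz(f,P,0.05)[:,:2]
r=cv2.minAreaRect((W*1000).astype(np.float32)); print("tube",r,cv2.boxPoints(r).tolist())
# bar
mb=((hsv[...,0]<14)&(hsv[...,1]>90)&(hsv[...,2]>60)&(hsv[...,2]<200)).astype(np.uint8)
n,l,s,c=cv2.connectedComponentsWithStats(mb); k=l[int(296*.64),int(261*.64)]
print("bar",s[k],cv2.minAreaRect((onz(f,np.argwhere(l==k)[:,::-1],0.01)[:,:2]*1000).astype(np.float32)))
# plate
print("plate px",hsv[int(330*.64),int(400*.64)],hsv[int(330*.64),int(310*.64)])
m=((hsv[...,2]>120)&(hsv[...,1]<60)).astype(np.uint8); m[:,:200]=0;m[:,325:]=0;m[240:]=0
m=cv2.morphologyEx(m,cv2.MORPH_CLOSE,np.ones((9,9)))
n,l,s,c=cv2.connectedComponentsWithStats(m); k=l[int(330*.64),int(400*.64)]; print(s[k])
M=(l==k)
L=[];R=[];N=[]
for v in range(195,215):  # left edge below fixed jaw
    u=np.where(M[v])[0]; L.append((u.min()-.5,v)); 
for v in range(135,220): R.append((np.where(M[v])[0].max()+.5,v))
for u in range(220,295): N.append((u,np.where(M[:,u])[0].max()+.5))
def line(p):
    w=onz(f,p,0.012)[:,:2]; v=cv2.fitLine(w.astype(np.float32),cv2.DIST_HUBER,0,.001,.001).ravel(); return v
for nme,p in(("L",L),("R",R),("N",N)):
    v=line(p); print(nme,v,np.degrees(np.arctan2(v[1],v[0])))
cv2.imwrite("pics/m.png",M*255)
def red(box,name):
    u0,u1,v0,v1=box
    mm=np.zeros(M.shape,bool); mm[v0:v1,u0:u1]=True
    return mm&((hsv[...,0]<8)|(hsv[...,0]>172))&(hsv[...,1]>150)
q=np.argwhere(red((290,312,150,175),0))[:,::-1]; print("lever px",q.min(0),q.max(0),q.mean(0), onz(f,[q.mean(0)],0.134))
E
```

```text
tube comp [ 119  165   19   66 1100]
tube ((488.2147216796875, 390.10015869140625), (201.33999633789062, 51.615638732910156), 4.567929744720459) [[385.80914306640625, 407.80853271484375], [389.91986083984375, 356.35687255859375], [590.6203002929688, 372.39178466796875], [586.5095825195312, 423.84344482421875]]
bar [159 158  17  64 786] ((519.8372192382812, 277.8320007324219), (199.55165100097656, 41.04682159423828), 6.560031414031982)
plate px [ 87  11 218] [135  21 120]
[  200     0   125   240 23354]
L [0.99481434 0.10170771 0.47227344 0.17224564] 5.837516
R [ 0.99312645 -0.11704619  0.56724584 -0.19698715] -6.721661
N [ 0.03708033  0.9993123   0.37141624 -0.05722545] 87.87496
lever px [297 157] [303 169] [300.24 162.66] [[ 0.58665155 -0.1269297   0.134     ]][ WARN:0@0.147] global loadsave.cpp:1063 imwrite_ Unsupported depth image for selected encoder is fallbacked to CV_8U.
```

```bash
python3 - <<'E'
from h import *
import pickle
d=pickle.load(open("f0.pkl","rb")); f=d["top"]
hsv=cv2.cvtColor(f["frame"],cv2.COLOR_RGB2HSV)
V=cv2.GaussianBlur(hsv[...,2],(3,3),0).astype(float)
def edge(pts): # subpixel crossing of 165
    return np.array(pts)
def cross(vals,th=165):  # first index (subpixel) where rising above th
    i=np.where((vals[:-1]<th)&(vals[1:]>=th))[0][0]; return i+(th-vals[i])/(vals[i+1]-vals[i])
L=[];R=[];N=[]
for v in range(180,218): L.append((205+cross(V[v,205:250]),v))
for v in range(185,228):
    x=V[v,280:322][::-1]; R.append((321-cross(x),v))
for v in range(125,150):
    x=V[v,280:322][::-1]; R.append((321-cross(x),v))
for u in range(218,296): 
    x=V[200:245,u][::-1]; N.append((u,244-cross(x)))
res={}
for nme,p in(("L",L),("R",R),("N",N)):
    w=onz(f,p,0.012)[:,:2]; v=cv2.fitLine(w.astype(np.float32),cv2.DIST_HUBER,0,.001,.001).ravel()
    if nme!="N" and v[0]<0: v[:2]*=-1
    if nme=="N" and v[1]<0: v[:2]*=-1
    n=np.array([-v[1],v[0]]); print(nme,v,np.degrees(np.arctan2(v[1],v[0])),np.abs((w-v[2:])@n).max()); res[nme]=v
a=np.mean([np.arctan2(res[k][1],res[k][0]) for k in"LR"]+[np.arctan2(res["N"][1],res["N"][0])-np.pi/2])
ex=np.array([np.cos(a),np.sin(a)]);ey=np.array([-np.sin(a),np.cos(a)])
print("yaw",a,"width",(res["L"][2:]-res["R"][2:])@ey)
# plate y range: -82.5+-142.5 = 60..-225 ; near edge x=-200
yo=((res["L"][2:]-0)@ey-.060+(res["R"][2:])@ey+.225)/2
xo=res["N"][2:]@ex+.200
o=ex*xo+ey*yo; print("vise origin",o)
np.save("vise.npy",np.r_[o,a])
Rz=np.array([[ex[0],ey[0],0],[ex[1],ey[1],0],[0,0,1]]); w=lambda p:np.r_[o,0]+Rz@np.array(p)
# lever: red lever top, outer face 25 behind release grip
q=(hsv[...,1]>150)&((hsv[...,0]<8)|(hsv[...,0]>172)); q[:150]=0;q[175:]=0;q[:,:290]=0;q[:,312:]=0
P=np.argwhere(q)[:,::-1]; L=(onz(f,P,.134)[:,:2]-o)@np.c_[ex,ey]; print("lever vise pts",L.min(0),L.max(0))
# jaw white face strip
print("predict px 800:", {k:(proj(f,[w(p)])[0]/.64).round(1).tolist() for k,p in dict(jf0=(0,0,.072),stop=(85,-27,48),tip=(72,-25,71)).items() for p in [np.array(p)/(1000 if k!='jf0' else 1)]})
for op in(.082,.095,.109): print(op,(proj(f,[w((0,-op,.072)),w((0,-op-.066-.021+.0,.132)),w((0,-op-.066-.025,.134))])/.64).round(1).tolist())
im=f["frame"][130:200,200:350,::-1]; cv2.imwrite("pics/vise0.png",cv2.resize(im,None,fx=5,fy=5,interpolation=cv2.INTER_CUBIC))
s=d["side"]["frame"][180:300,250:360,::-1]; cv2.imwrite("pics/vside0.png",cv2.resize(s,None,fx=5,fy=5,interpolation=cv2.INTER_CUBIC))
E
```

```text
L [ 0.9926705  -0.12085274  0.47991562  0.13072968] -6.941318 0.0008727074733496569
R [ 0.9925892  -0.12151822  0.5595532  -0.16451643] -6.979732 0.0012360761799501535
N [ 0.12075407  0.99268246  0.4052759  -0.00581893] 83.06437 0.0011829552261675923
yaw -0.12133923 width 0.28343582
vise origin [0.61413765 0.05470634]
lever vise pts [-0.02517054 -0.1899713 ] [ 0.01245495 -0.17651318]
predict px 800: {'jf0': [371.9, 244.8], 'stop': [391.2, 207.6], 'tip': [389.5, 210.9]}
0.082 [[413.6, 250.5], [461.6, 250.5], [463.8, 250.6]]
0.095 [[420.3, 251.4], [468.5, 251.5], [470.7, 251.6]]
0.109 [[427.4, 252.3], [475.9, 252.5], [478.2, 252.6]]
```

View pics/vise0.png

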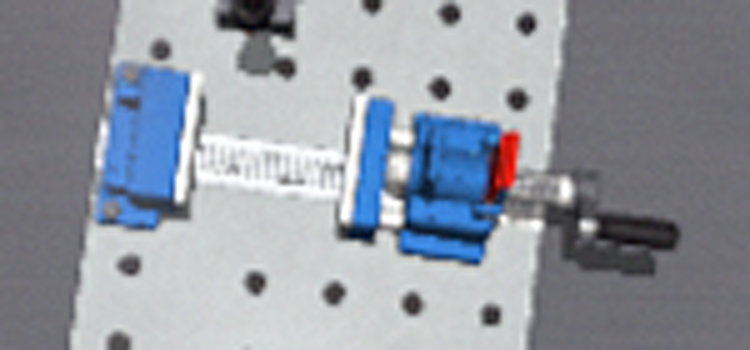

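The crop shows the fixed jaw's white face edge at crop x≈197, the moving jaw's face at ≈347 and the red lever at ≈510 (opening about 97 mm). The crank grip runs from (590,225) to (678,235).

```bash
cat >> h.py <<'E'
from scipy.spatial.transform import Rotation as Ro
v_=np.load("vise.npy"); VR=Ro.from_euler("z",v_[2]).as_matrix(); VO=np.r_[v_[:2],0]
def vw(p): return VO+VR@(np.array(p,float)/1000)   # vise mm -> world m
def wv(p): return (VR.T@(np.array(p)-VO))*1000
def go(p,yaw):
    s=env.state(); R=Ro.from_euler("xyz",s["ee_rot"]); T=Ro.from_euler("xyz",[np.pi,0,yaw])
    d=np.array(p)-s["eef_pos"]
    print("t",s["t"],"F",s["contact_force"].round(1),"j7",s["joints"][6].round(2),"vise mm",wv(s["eef_pos"]).round(1))
    print("turn",(R.inv()*T).as_rotvec().round(4),"shift now axes",R.inv().apply(d).round(4),"after turn",T.inv().apply(d).round(4))
E
python3 - <<'E'
from h import *
import pickle
d=pickle.load(open("f0.pkl","rb")); f=d["top"]
print("can top",onz(f,[[123*.64,250*.64]],.2)); 
print("crank grip vise", [wv(onz(f,[[200+634/5,130+230/5]],z)[0]) for z in(.075,.085,.095)])
go((.488,.390,.15),3.2213)
E
```

```text
can top [[0.57199468 0.49239271 0.2       ]]
crank grip vise [array([ -22.75790099, -274.77741587,   75.        ]), array([ -24.62236701, -273.11146121,   85.        ]), array([ -26.48683303, -271.44550654,   95.        ])]
t 0.1 F [-0.4 -0.5  0.1] j7 -0.05 vise mm [-441.5  474.7  247.4]
turn [-1.800e-03 -3.000e-04 -4.625e-01] shift now axes [-0.307  -0.0803  0.0976] after turn [-0.2388 -0.209   0.0974]
```

Emit:
apply_moves([
  [[0,0,0,0,0,-0.154],[0,0,0,0,0,-0.154],[0,0,0,0,0,-0.154],[-0.042,-0.037,0.017,0,0,0],[-0.042,-0.037,0.017,0,0,0],[-0.042,-0.037,0.017,0,0,0],[-0.042,-0.037,0.017,0,0,0],[-0.042,-0.037,0.017,0,0,0]],
], grip=1)

```text
t: 1.1
eef_pos: [0.4584, 0.4106, 0.1624]
ee_rot: [-3.141, -0.001, -3.062]
contact_force: [-0.3, 1.6, 0.2]
opening: 0.0855
grip_force: 0.0
```

```bash
python3 - <<'E'
from h import *
go((.488,.390,.10),3.2213)
E
```

```text
t 1.1 F [-0.3  1.6  0.2] j7 0.89 vise mm [-197.7  334.4  162.4]
turn [-0.0004 -0.0005 -0.0003] shift now axes [-0.0279 -0.0228  0.0624] after turn [-0.0279 -0.0229  0.0624]
```

Emit:
apply_moves([
  [[-0.028,-0.023,0.03,0,0,0],[0,0,0.03,0,0,0],[0,0,0,0,0,0],[0,0,0,0,0,0]],
])

```text
t: 1.6
eef_pos: [0.4868, 0.3923, 0.1043]
ee_rot: [3.141, 0.0, -3.061]
contact_force: [-0.3, 0.1, -0.1]
opening: 0.0855
grip_force: 0.0
```

```bash
python3 - <<'E'
from h import *
go((.488,.390,.03),3.2213)
f=grab("side"); 
# tube far... predicted tube corners vs image
c,s=np.cos(.0797),np.sin(.0797)
im=f["frame"].copy()
for dx in(-.1,.1):
  for dy in(-.025,.025):
    for z in(.0,.05):
      u=proj(f,[[.488+c*dx-s*dy,.390+s*dx+c*dy,z]])[0]; cv2.circle(im,tuple(int(round(x)) for x in u),1,(255,0,0),-1)
cv2.imwrite("pics/g1.png",cv2.resize(im[60:200,170:320,::-1],None,fx=4,fy=4,interpolation=cv2.INTER_CUBIC))
E
```

```text
t 1.6 F [-0.3  0.1 -0.1] j7 0.95 vise mm [-167.2  319.7  104.3]
turn [0.0008 0.0003 0.0008] shift now axes [-0.001  -0.0024  0.0743] after turn [-0.001  -0.0024  0.0743]
```

View pics/g1.png

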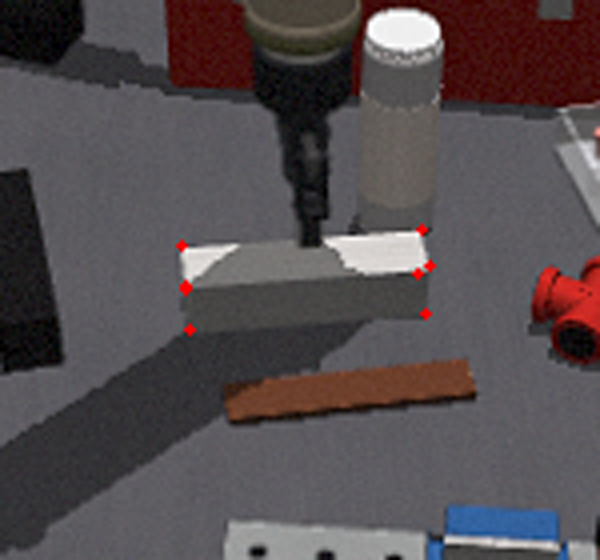

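The predicted tube corners (red dots) match the tube in the side view, at crop (182,246) to (425,314). The gripper is centred above it, so I descend and grasp.

Emit:
apply_moves([
  [[-0.001,-0.002,0.025,0,0,0],[0,0,0.025,0,0,0],[0,0,0.024,0,0,0],[0,0,0,0,0,0],[0,0,0,0,0,0]],
])

```text
t: 2.28
eef_pos: [0.4889, 0.3904, 0.0311]
ee_rot: [3.14, 0.002, -3.062]
contact_force: [0.6, 0.7, 0.9]
opening: 0.0853
grip_force: 0.0
```

Emit:
apply_moves([
  [[0,0,0,0,0,0],[0,0,0,0,0,0],[0,0,0,0,0,0],[0,0,0,0,0,0],[0,0,0,0,0,0],[0,0,0,0,0,0]],
], grip=-1)

```text
t: 3.02
eef_pos: [0.4888, 0.3901, 0.0306]
ee_rot: [3.14, 0.002, -3.062]
contact_force: [-1.0, 0.2, 6.2]
opening: 0.0489
grip_force: 64.6
```

Emit:
apply_moves([
  [[0,0,-0.03,0,0,0],[0,0,-0.04,0,0,0],[0,0,-0.04,0,0,0],[0,0,-0.01,0,0,0],[0,0,0,0,0,0]],
])

```text
t: 3.65
eef_pos: [0.488, 0.3891, 0.1483]
ee_rot: [-3.141, -0.001, -3.062]
contact_force: [-0.5, 0.1, -5.9]
opening: 0.0493
grip_force: 64.6
```

```bash
python3 - <<'E'
from h import *
s=env.state();print(s["opening"],s["eef_pos"])
go(vw((-100,-35,150)),np.pi+v_[2])
E
```

```text
0.04926993251185365 [0.48795415 0.38905784 0.14834947]
t 3.65 F [-0.5  0.1 -5.9] j7 0.95 vise mm [-165.7  316.6  148.3]
turn [-0.0006 -0.0007  0.2006] shift now axes [ 0.0057 -0.3577 -0.0014] after turn [-0.0657 -0.3516 -0.0017]
```

Emit:
apply_moves([
  [[0,0,0,0,0,0.1],[0,0,0,0,0,0.1],[-0.011,-0.058,0,0,0,0],[-0.011,-0.058,0,0,0,0],[-0.011,-0.058,0,0,0,0],[-0.011,-0.058,0,0,0,0],[-0.011,-0.058,0,0,0,0],[0,0,0,0,0,0]],
])

```text
t: 4.65
eef_pos: [0.507, 0.0876, 0.147]
ee_rot: [-3.137, -0.003, 3.011]
contact_force: [-0.5, 0.3, -6.1]
opening: 0.0493
grip_force: 65.5
```

```bash
python3 - <<'E'
from h import *
go(vw((-100,-35,80)),np.pi+v_[2])
E
```

```text
t 4.65 F [-0.5  0.3 -6.1] j7 1.26 vise mm [-110.3   19.7  147. ]
turn [-0.0043 -0.0031 -0.0094] shift now axes [-0.011  -0.0543  0.0672] after turn [-0.0103 -0.0547  0.067 ]
```

Emit:
apply_moves([
  [[-0.005,-0.027,0,-0.004,-0.003,-0.009],[-0.006,-0.027,0,0,0,0],[0,0,0.03,0,0,0],[0,0,0.03,0,0,0],[0,0,0,0,0,0],[0,0,0,0,0,0]],
])

```text
t: 5.4
eef_pos: [0.5127, 0.0404, 0.0892]
ee_rot: [3.138, 0.002, 3.03]
contact_force: [0.0, -0.9, -6.4]
opening: 0.0495
grip_force: 65.4
```

```bash
python3 - <<'E'
from h import *
go(vw((-100,-35,43)),np.pi+v_[2])
f=grab("side"); im=f["frame"].copy()
h=env.state()["eef_pos"][2]-.031
for x in(-200,0):
  for y in(-60,-10):
    for z in(0,50):
      u=proj(f,[vw((x,y,z+h*1000))])[0]; cv2.circle(im,tuple(int(round(q)) for q in u),1,(255,0,0),-1)
for x,y,z in((-40,0,72),(40,0,72),(72,-25,71),(-200,60,12),(-200,-225,12),(160,-225,12)):
      u=proj(f,[vw((x,y,z))])[0]; cv2.circle(im,tuple(int(round(q)) for q in u),1,(0,255,0),-1)
cv2.imwrite("pics/g2.png",cv2.resize(im[150:290,200:370,::-1],None,fx=4,fy=4,interpolation=cv2.INTER_CUBIC))
E
```

```text
t 5.4 F [ 0.  -0.9 -6.4] j7 1.4 vise mm [-98.9 -26.5  89.2]
turn [0.0035 0.0022 0.01  ] shift now axes [ 0.0012 -0.0087  0.0462] after turn [ 0.0011 -0.0085  0.0462]
```

View pics/g2.png

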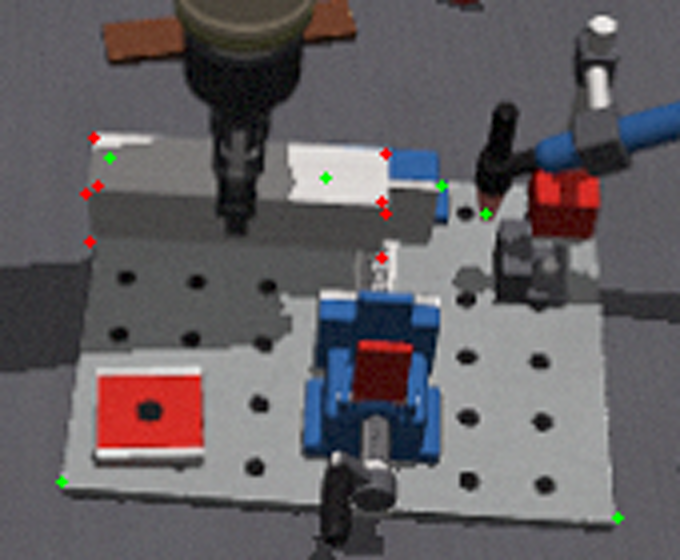

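The tube is held level with its front end at about x≈0, and the plate corners and torch tip match my frame (green dots). I lower it 9 mm further from the fixed jaw.

Emit:
apply_moves([
  [[0.001,-0.0085,0,0.0035,0.002,0.01],[0,0,0.025,0,0,0],[0,0,0.012,0,0,0],[0,0,0.004,0,0,0],[0,0,0,0,0,0],[0,0,0,0,0,0]],
])

```text
t: 6.2
eef_pos: [0.5115, 0.0319, 0.0489]
ee_rot: [3.141, 0.002, 3.02]
contact_force: [0.1, -1.1, -6.0]
opening: 0.0489
grip_force: 65.4
```

```bash
python3 - <<'E'
from h import *
go(vw((-100,-35,43)),np.pi+v_[2])
E
```

```text
t 6.2 F [ 0.1 -1.1 -6. ] j7 1.42 vise mm [-99.2 -35.1  48.9]
turn [ 0.0008  0.0021 -0.0004] shift now axes [0.0008 0.0001 0.0059] after turn [0.0008 0.0001 0.0059]
```

Emit:
apply_moves([
  [[0,0,0.003,0,0,0],[0,0,0.002,0,0,0],[0,0,0,0,0,0],[0,0,0,0,0,0]],
])

```text
t: 6.7
eef_pos: [0.5109, 0.0318, 0.0431]
ee_rot: [3.141, 0.001, 3.02]
contact_force: [-0.3, -1.6, -5.3]
opening: 0.0492
grip_force: 65.4
```

Emit:
apply_moves([
  [[0,0,0.0015,0,0,0],[0,0,0,0,0,0]],
])

```text
t: 6.95
eef_pos: [0.5111, 0.0318, 0.0425]
ee_rot: [3.141, 0.001, 3.02]
contact_force: [-4.6, -0.4, 4.5]
opening: 0.0492
grip_force: 66.8
```

Emit:
apply_moves([
  [[0,0,0,0,0,0],[0,0,0,0,0,0],[0,0,0,0,0,0],[0,0,0,0,0,0],[0,0,0,0,0,0],[0,0,0,0,0,0],[0,0,0,0,0,0]],
], grip=1)

```text
t: 7.82
eef_pos: [0.5109, 0.0318, 0.0416]
ee_rot: [3.141, 0.001, 3.02]
contact_force: [-0.1, 0.2, -0.3]
opening: 0.0852
grip_force: 0.0
```

```bash
python3 - <<'E'
from h import *
go(vw((-165,-35,45)),np.pi+v_[2])
f=grab("side"); im=f["frame"].copy()
for x in(-200,0):
  for y in(-60,-10):
    for z in(12,62):
      u=proj(f,[vw((x,y,z))])[0]; cv2.circle(im,tuple(int(round(q)) for q in u),1,(255,0,0),-1)
cv2.imwrite("pics/g3.png",cv2.resize(im[150:290,200:370,::-1],None,fx=4,fy=4,interpolation=cv2.INTER_CUBIC))
E
```

```text
t 7.825 F [-0.1  0.2 -0.3] j7 1.43 vise mm [-99.7 -35.2  41.6]
turn [ 0.0004  0.0009 -0.0004] shift now axes [ 0.0653  0.0002 -0.0034] after turn [ 0.0653  0.0002 -0.0034]
```

View pics/g3.png

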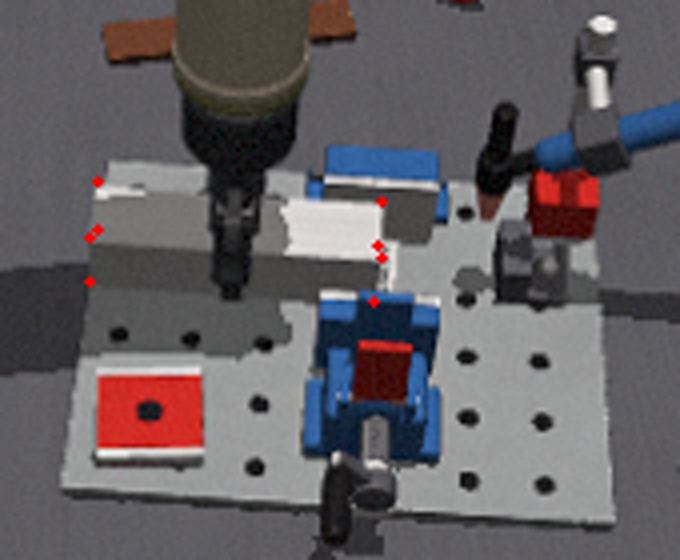

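The tube lies flat on the plate with its front end between the jaws (crop (382,205)) and is released. I move the open fingers back along it, then re-grip near its rear.

Emit:
apply_moves([
  [[0.02,0,-0.003,0,0,0],[0.025,0,0,0,0,0],[0.02,0,0,0,0,0],[0,0,0,0,0,0],[0,0,0,0,0,0]],
])

```text
t: 8.5
eef_pos: [0.4473, 0.0397, 0.0449]
ee_rot: [3.141, 0.002, 3.02]
contact_force: [0.4, 0.1, 0.1]
opening: 0.0856
grip_force: 0.0
```

Emit:
apply_moves([
  [[0,0,0,0,0,0],[0,0,0,0,0,0],[0,0,0,0,0,0],[0,0,0,0,0,0],[0,0,0,0,0,0],[0,0,0,0,0,0]],
], grip=-1)

```text
t: 9.25
eef_pos: [0.447, 0.0397, 0.0448]
ee_rot: [3.141, 0.002, 3.02]
contact_force: [3.4, -0.7, 0.4]
opening: 0.0495
grip_force: 63.0
```

```bash
python3 - <<'E'
from h import *
go(vw((-80,-35,45)),np.pi+v_[2])
E
```

```text
t 9.25 F [ 3.4 -0.7  0.4] j7 1.36 vise mm [-164.1  -35.1   44.8]
turn [ 0.0006  0.002  -0.0005] shift now axes [-0.0841  0.0002 -0.    ] after turn [-0.0841  0.0001 -0.0002]
```

Emit:
apply_moves([
  [[-0.015,0,0,0,0,0],[-0.02,0.003,0,0,0,0],[-0.02,0.002,0,0,0,0],[-0.015,0,0,0,0,0],[-0.007,0,0,0,0,0],[0,0,0,0,0,0],[0,0,0,0,0,0]],
])

```text
t: 10.12
eef_pos: [0.5212, 0.036, 0.0447]
ee_rot: [3.141, -0.004, 3.021]
contact_force: [-10.4, 1.0, 14.9]
opening: 0.0494
grip_force: 64.9
```

Emit:
apply_moves([
  [[-0.002,0,0,0,0,0],[0,0,0,0,0,0]],
])

```text
t: 10.38
eef_pos: [0.5217, 0.0359, 0.0447]
ee_rot: [3.141, -0.007, 3.021]
contact_force: [-18.3, 1.6, 22.5]
opening: 0.0492
grip_force: 65.4
```

```bash
python3 - <<'E'
from h import *
go(vw((-80,-35,45)),np.pi+v_[2])
f=grab("side"); im=f["frame"].copy(); g=grab("top"); im2=g["frame"].copy()
for F,I in((f,im),(g,im2)):
 for p in((-15-100,-55,62),(-15-100,-5,62),(85,-55,62),(85,-5,62)):
      u=proj(F,[vw(p)])[0]; cv2.circle(I,tuple(int(round(q)) for q in u),0,(255,0,0),-1)
a=cv2.resize(im[180:260,210:350,::-1],None,fx=5.5,fy=5.5)[:, :770]
b=cv2.resize(im2[110:140,220:290,::-1],None,fx=5.5,fy=5.5)
b=np.pad(b,((0,0),(0,770-b.shape[1]),(0,0)))
cv2.imwrite("pics/g4.png",np.vstack([a[:435],b]))
E
```

```text
t 10.375 F [-18.3   1.6  22.5] j7 1.43 vise mm [-89.4 -29.8  44.7]
turn [ 0.0006 -0.0069  0.0005] shift now axes [-0.0094 -0.0052 -0.0004] after turn [-0.0094 -0.0052 -0.0003]
```

View pics/g4.png

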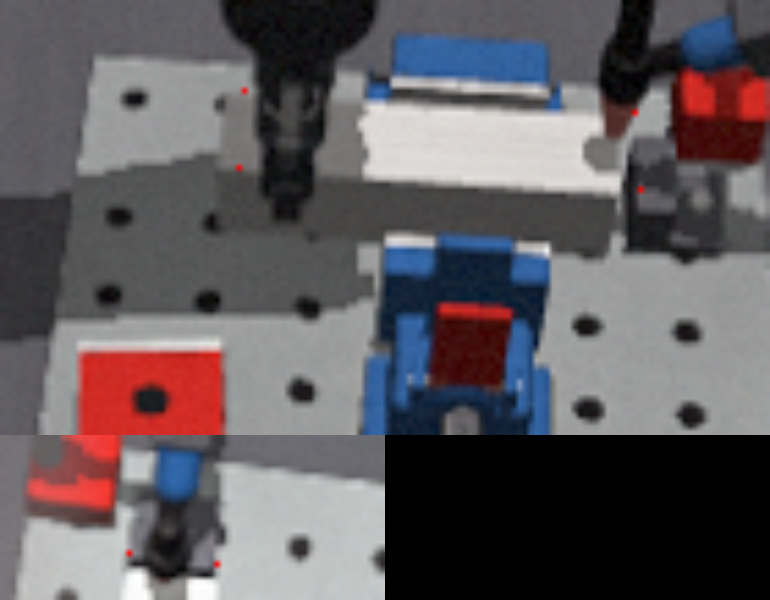

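The tube is about 10 mm short of the stop (front edge at crop x≈615, stop at ≈628) and still clear of the torch. The rise in Fz shows I'm pressing it into the plate, so I ease up slightly.

Emit:
apply_moves([
  [[0,0,-0.001,0,0,0],[0,0,0,0,0,0]],
])

```text
t: 10.72
eef_pos: [0.524, 0.0352, 0.0448]
ee_rot: [-3.142, -0.002, 3.02]
contact_force: [-2.0, 0.6, -2.6]
opening: 0.0488
grip_force: 63.1
```

Emit:
apply_moves([
  [[-0.003,0,0,0,0,0],[0,0,0,0,0,0]],
])

```text
t: 10.98
eef_pos: [0.5284, 0.0344, 0.0451]
ee_rot: [-3.142, 0.0, 3.02]
contact_force: [-0.6, -0.2, -6.5]
opening: 0.0489
grip_force: 62.9
```

Emit:
apply_moves([
  [[-0.003,0,0,0,0,0],[0,0,0,0,0,0]],
])

```text
t: 11.22
eef_pos: [0.5309, 0.0342, 0.0452]
ee_rot: [3.142, -0.001, 3.02]
contact_force: [-2.1, 0.5, -6.6]
opening: 0.0489
grip_force: 63.1
```

Emit:
apply_moves([
  [[-0.0015,0,0,0,0,0],[0,0,0,0,0,0]],
])

```text
t: 11.48
eef_pos: [0.5309, 0.0343, 0.0449]
ee_rot: [-3.142, -0.003, 3.02]
contact_force: [-8.6, 1.0, -3.2]
opening: 0.0493
grip_force: 63.5
```

Emit:
apply_moves([
  [[-0.0015,0,0,0,0,0],[0,0,0,0,0,0]],
])

```text
t: 11.72
eef_pos: [0.5309, 0.0342, 0.0448]
ee_rot: [-3.141, -0.006, 3.02]
contact_force: [-16.1, 0.9, 3.1]
opening: 0.0494
grip_force: 64.1
```

The tube has met the stop: x no longer advances and the force rises. I relax and release, then retreat.

Emit:
apply_moves([
  [[0.0015,0,0,0,0,0],[0,0,0.0003,0,0,0],[0,0,0,0,0,0]],
])

```text
t: 12.1
eef_pos: [0.5309, 0.0343, 0.0448]
ee_rot: [3.142, -0.003, 3.02]
contact_force: [-9.5, 0.3, -1.7]
opening: 0.0492
grip_force: 63.8
```

Emit:
apply_moves([
  [[0,0,0,0,0,0],[0,0,0,0,0,0],[0,0,0,0,0,0],[0,0,0,0,0,0],[0,0,0,0,0,0],[0,0,-0.03,0,0,0],[0,0,-0.06,0,0,0],[0,0,-0.06,0,0,0]],
], grip=1)

```text
t: 13.1
eef_pos: [0.5323, 0.034, 0.1968]
ee_rot: [3.142, 0.0, 3.02]
contact_force: [0.8, -0.1, -0.0]
opening: 0.0856
grip_force: 0.0
```

```bash
python3 - <<'E'
from h import *
go(vw((0,-164,200)),np.pi+v_[2])
f=grab("side"); im=f["frame"].copy(); g=grab("top"); im2=g["frame"].copy()
for F,I in((f,im),(g,im2)):
 for p in((-115,-55,62),(-115,-5,62),(0,-97,72),(0,-97-66-25,134),(0,-97-66+21,132)):
      u=proj(F,[vw(p)])[0]; cv2.circle(I,tuple(int(round(q)) for q in u),0,(0,255,0),-1)
a=cv2.resize(im[180:285,210:370,::-1],None,fx=4.8,fy=4.8)
b=cv2.resize(im2[135:180,210:350,::-1],None,fx=5,fy=5)[:96*3-192+96]
b=cv2.resize(im2[140:178,210:370,::-1],None,fx=4.8,fy=4.8)
cv2.imwrite("pics/g5.png",np.vstack([a,b])[:600])
E
```

```text
t 13.1 F [ 0.8 -0.1 -0. ] j7 1.38 vise mm [-78.8 -30.5 196.8]
turn [ 0.      0.0002 -0.0005] shift now axes [-0.0788 -0.1335 -0.0032] after turn [-0.0788 -0.1335 -0.0032]
```

View pics/g5.png

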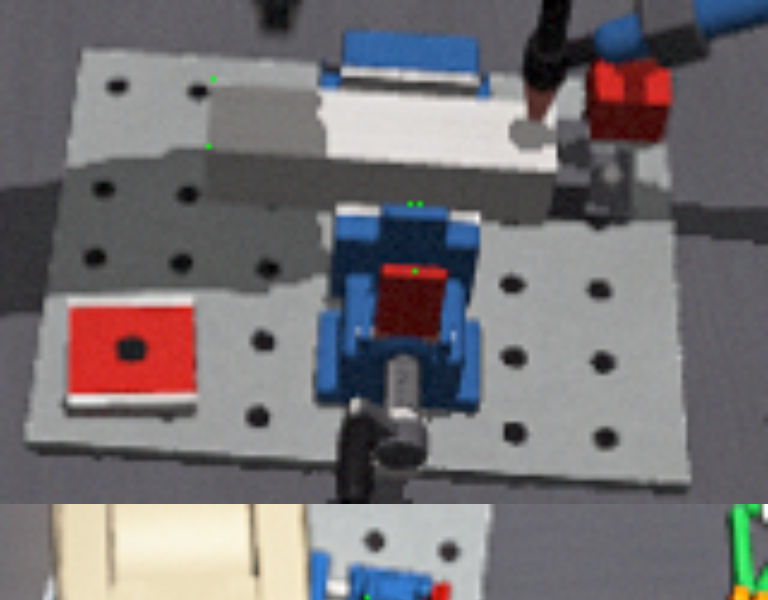

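The tube rests against the end stop (front edge at crop x≈556). The lever top is around (414,272), which puts the jaw opening at about 99 mm. Next I go above the release lever.

Emit:
apply_moves([
  [[0,-0.045,0,0,0,0],[-0.02,-0.045,0,0,0,0],[-0.03,-0.045,0,0,0,0],[-0.026,0,0,0,0,0],[0,0,0,0,0,0],[0,0,0,0,0,0]],
])

```text
t: 13.95
eef_pos: [0.5912, -0.1086, 0.1949]
ee_rot: [3.141, -0.0, 3.02]
contact_force: [-0.5, -0.4, 0.8]
opening: 0.0853
grip_force: 0.0
```

```bash
python3 - <<'E'
from h import *
go(vw((-3,-165,114)),np.pi+v_[2])
f=env.grab_frame("side"); hsv=cv2.cvtColor(f["frame"],cv2.COLOR_RGB2HSV)
# bright red top strip of the lever; rows in side view, ray at z=.134
q=(hsv[...,1]>150)&((hsv[...,0]<8)|(hsv[...,0]>172))&(hsv[...,2]>150)
q[:225]=0;q[245:]=0;q[:,:285]=0;q[:,:]&=True;q[:,305:]=0
P=np.argwhere(q)[:,::-1]; print(len(P))
if len(P): 
  L=(onz(f,P,.134)-VO)@VR*1000; print(L.min(0),L.max(0),L.mean(0))
E
```

```text
t 13.95 F [-0.5 -0.4  0.8] j7 1.69 vise mm [  -3.  -164.9  194.9]
turn [ 0.0005 -0.0001  0.0002] shift now axes [ 0.     -0.0001  0.0809] after turn [ 0.     -0.0001  0.0809]
0
```

Emit:
apply_moves([
  [[0,0,0.03,0,0,0],[0,0,0.03,0,0,0],[0,0,0.02,0,0,0],[0,0,0,0,0,0]],
])

```text
t: 14.5
eef_pos: [0.5903, -0.1082, 0.1141]
ee_rot: [3.141, -0.002, 3.021]
contact_force: [-0.8, 0.3, 0.3]
opening: 0.0854
grip_force: 0.0
```

Emit:
apply_moves([
  [[0,0,0,0,0,0],[0,0,0,0,0,0],[0,0,0,0,0,0]],
], grip=-1)

```text
t: 14.88
eef_pos: [0.593, -0.1058, 0.1185]
ee_rot: [3.137, 0.003, 3.023]
contact_force: [-4.0, 7.0, 14.6]
opening: 0.0354
grip_force: 60.7
```

Emit:
apply_moves([
  [[0,0,0,0,0,0],[0,0,0,0,0,0],[0,0,0,0,0,0]],
])

```text
t: 15.25
eef_pos: [0.5926, -0.1089, 0.1185]
ee_rot: [3.14, 0.004, 3.021]
contact_force: [-8.2, 3.0, 17.4]
opening: 0.0355
grip_force: 56.3
```

The lever is squeezed (35.5 mm). I slide the carriage toward +y.

Emit:
apply_moves([
  [[0,0.004,-0.003,0,0,0],[0,0.008,0,0,0,0],[0,0.008,0,0,0,0],[0,0.008,0,0,0,0],[0,0.008,0,0,0,0],[0,0.004,0,0,0,0],[0,0,0,0,0,0]],
])

```text
t: 16.12
eef_pos: [0.5975, -0.0684, 0.1187]
ee_rot: [3.141, 0.003, 3.021]
contact_force: [6.0, 0.5, -4.3]
opening: 0.0348
grip_force: 63.2
```

Emit:
apply_moves([
  [[0,0.003,0,0,0,0],[0,0.003,0,0,0,0],[0,0,0,0,0,0]],
])

```text
t: 16.5
eef_pos: [0.5981, -0.0634, 0.1187]
ee_rot: [3.141, 0.003, 3.02]
contact_force: [5.4, -1.8, -4.5]
opening: 0.0346
grip_force: 61.9
```

Emit:
apply_moves([
  [[0,0.002,0,0,0,0],[0,0.001,0,0,0,0],[0,0,0,0,0,0]],
])

```text
t: 16.88
eef_pos: [0.5983, -0.0618, 0.1187]
ee_rot: [-3.141, 0.003, 3.019]
contact_force: [5.2, -4.2, -4.7]
opening: 0.035
grip_force: 59.9
```

Emit:
apply_moves([
  [[0,0.0015,0,0,0,0],[0,0.001,0,0,0,0],[0,0,0,0,0,0]],
])

```text
t: 17.25
eef_pos: [0.5984, -0.0611, 0.1187]
ee_rot: [-3.139, 0.003, 3.017]
contact_force: [5.1, -8.3, -4.3]
opening: 0.035
grip_force: 57.3
```

Emit:
apply_moves([
  [[0,0.002,0,0,0,0],[0,0.001,0,0,0,0],[0,0,0,0,0,0]],
])

```text
t: 17.62
eef_pos: [0.5988, -0.0583, 0.1187]
ee_rot: [-3.139, 0.003, 3.017]
contact_force: [5.2, -9.2, -4.4]
opening: 0.0354
grip_force: 57.3
```

Emit:
apply_moves([
  [[0,0.002,0,0,0,0],[0,0.001,0,0,0,0],[0,0,0,0,0,0]],
])

```text
t: 18.0
eef_pos: [0.5989, -0.0569, 0.1187]
ee_rot: [-3.137, 0.003, 3.016]
contact_force: [3.7, -12.5, -5.6]
opening: 0.035
grip_force: 57.0
```

```bash
python3 - <<'E'
from h import *
go(vw((-3,-116,118)),np.pi+v_[2])
g=grab("top");f=grab("side")
a=cv2.resize(f["frame"][170:270,210:370,::-1],None,fx=4.8,fy=4.8)
cv2.imwrite("pics/g6.png",a)
E
```

```text
t 18.0 F [  3.7 -12.5  -5.6] j7 1.61 vise mm [  -1.6 -112.6  118.7]
turn [-0.0045  0.0026 -0.0044] shift now axes [ 0.0014 -0.0034  0.0008] after turn [ 0.0014 -0.0034  0.0007]
```

View pics/g6.png

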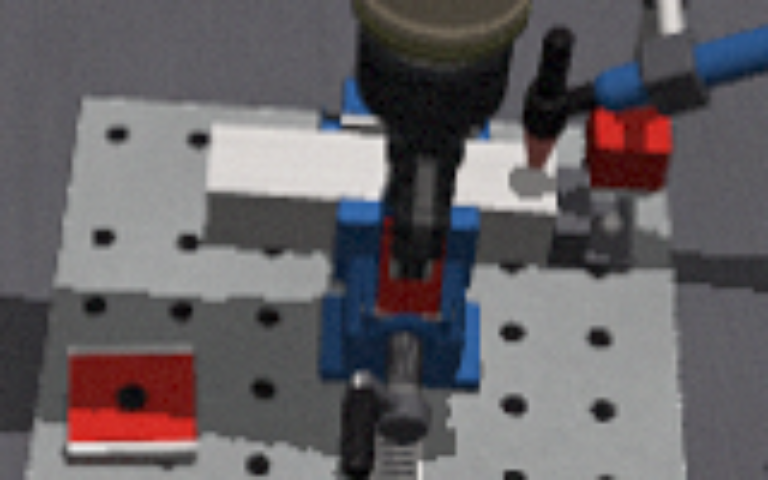

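The jaw is against the tube, which is close to the fixed jaw, and the tube hasn't moved off the stop. I push until it seats hard.

Emit:
apply_moves([
  [[0,0.002,0,0,0,0],[0,0.001,0,0,0,0],[0,0,0,0,0,0]],
])

```text
t: 18.48
eef_pos: [0.5989, -0.0567, 0.1188]
ee_rot: [-3.134, 0.003, 3.013]
contact_force: [1.8, -19.7, -4.4]
opening: 0.035
grip_force: 56.1
```

Emit:
apply_moves([
  [[0,0.002,0,0,0,0],[0,0.001,0,0,0,0],[0,0,0,0,0,0]],
])

```text
t: 18.85
eef_pos: [0.5989, -0.0566, 0.1188]
ee_rot: [-3.132, 0.003, 3.011]
contact_force: [1.2, -25.5, -3.8]
opening: 0.0348
grip_force: 55.5
```

Emit:
apply_moves([
  [[0,0.002,0,0,0,0],[0,0.001,0,0,0,0],[0,0,0,0,0,0]],
])

```text
t: 19.23
eef_pos: [0.5987, -0.0565, 0.1191]
ee_rot: [-3.128, 0.002, 3.008]
contact_force: [-1.1, -29.6, 0.1]
opening: 0.034
grip_force: 61.0
```

Emit:
apply_moves([
  [[0,-0.004,0,0,0,0],[0,-0.002,0,0,0,0],[0,0,0,0,0,0]],
])

```text
t: 19.6
eef_pos: [0.5988, -0.0567, 0.1191]
ee_rot: [-3.134, 0.002, 3.013]
contact_force: [2.2, -16.4, -0.1]
opening: 0.0342
grip_force: 69.1
```

Emit:
apply_moves([
  [[0,0,0,0,0,0],[0,0,0,0,0,0],[0,0,0,0,0,0],[0,0,0,0,0,0],[0,0,0,0,0,0]],
], grip=1)

```text
t: 20.23
eef_pos: [0.5993, -0.0483, 0.1186]
ee_rot: [3.141, 0.001, 3.021]
contact_force: [-0.5, -0.4, -0.6]
opening: 0.0853
grip_force: 0.0
```

Emit:
apply_moves([
  [[0,0,-0.03,0,0,0],[0,0,-0.05,0,0,0],[0.05,0,0,0,0,0],[0.05,0,0,0,0,0],[0.05,0,0,0,0,0],[0,0,0,0,0,0]],
])

```text
t: 20.98
eef_pos: [0.447, -0.0302, 0.1981]
ee_rot: [3.139, -0.0, 3.021]
contact_force: [1.0, 0.6, 1.1]
opening: 0.0855
grip_force: 0.0
```

```bash
python3 - <<'E'
from h import *
import pickle
g=grab("top");f=grab("side"); pickle.dump({"top":g,"side":f},open("f1.pkl","wb"))
print(env.state()["joints"].round(2))
go(vw((-30,-225,170)),v_[2]+np.pi/2)
a=cv2.resize(f["frame"][180:260,230:340,::-1],None,fx=5,fy=5)
b=cv2.resize(g["frame"][140:180,230:340,::-1],None,fx=5,fy=5)
cv2.imwrite("pics/g7.png",np.vstack([a,b]))
E
```

```text
[-0.34  0.03  0.35  1.91 -0.01  1.2   1.46]
t 21.075 F [0.9 0.  0.1] j7 1.46 vise mm [-152.2 -104.3  198.9]
turn [3.2000e-03 8.0000e-04 1.5711e+00] shift now axes [-0.1221 -0.1207  0.0291] after turn [-0.1207  0.1222  0.0289]
```

View pics/g7.png

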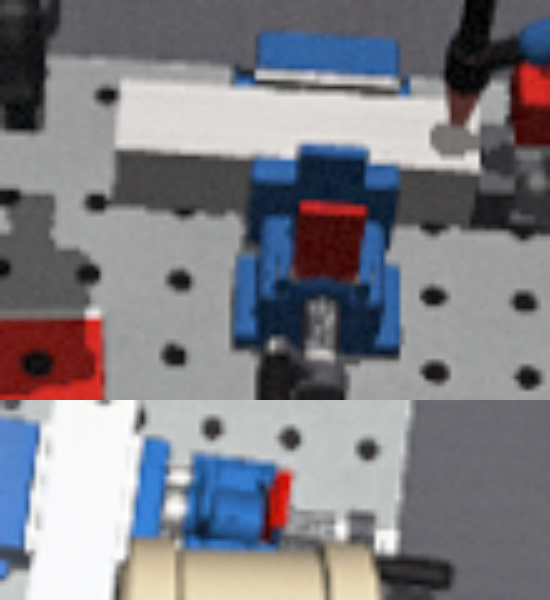

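The tube sits between the jaws at the stop, the red lever stands free and the carriage is locked. That's 10 pictures viewed, so I measure numerically from here. I turn the tool 90° for the crank and swing left so both cameras see the grip.

Emit:
apply_moves([
  [[0,0.05,0,0,0,0],[0,0.05,0,0,0,0],[0,0,0,0,0,0.175],[0,0,0,0,0,0.175],[0,0,0,0,0,0.175],[0,0,0,0,0,0.175],[0,0,0,0,0,0.175],[0,0,0,0,0,0.175]],
])

```text
t: 22.08
eef_pos: [0.4637, 0.0686, 0.1984]
ee_rot: [3.14, 0.001, 1.964]
contact_force: [0.2, -0.7, 0.1]
opening: 0.0852
grip_force: 0.0
```

```bash
python3 - <<'E'
from h import *
import pickle
g=grab("top");f=grab("side"); pickle.dump({"top":g,"side":f},open("f2.pkl","wb"))
go(vw((-25,-220,170)),v_[2]+np.pi/2)
p0=vw((-25,-220,89))
res=[]
for n,F in(("top",g),("side",f)):
    u=proj(F,[p0])[0]; V=F["frame"].max(2).astype(int)
    x,y=int(round(u[0])),int(round(u[1])); r=14
    q=V[y-r:y+r+1,x-r:x+r+1]
    m=(q<48).astype(np.uint8); k,l,s,c=cv2.connectedComponentsWithStats(m)
    print(n,u.round(1)); 
    for i in range(1,k): 
        if s[i][4]>8: print("  ",s[i]+[x-r,y-r,0,0,0],(c[i]+[x-r,y-r]).round(1))
    print("\n".join("".join("#" if v<35 else "+" if v<60 else "." if v<110 else " " for v in row) for row in q))
E
```

```text
t 22.175 F [ 0.1 -0.5  1.3] j7 0.2 vise mm [-151.2   -4.5  198.3]
turn [1.40e-03 2.00e-04 5.18e-01] shift now axes [-0.2497  0.0029  0.0285] after turn [-0.2155  0.1262  0.0283]
top [309.5 173.5]
   [305 172  15   6  48] [311.9 174.2]
                             
               ..   .        
                .    .. ..   
    .....     .. .....   .  .
     ....     . ..   . . .  .
              .  . . .       
     ..        .. .. . . .. .
    .....     ..  .....  ..  
    +....     .... ...... . .
. ..+...      ... .       . .
. .++....     ..        .  . 
. ......+.....+........      
    .    #+#+######+++...  . 
         +++..+++++++###.....
    ..  .#+++++++++++++++. ..
   ..   .#####++++++++++..   
   ..   ...+############..   
   ..  ......+++..++++++.  ..
   ..........++.......... . .
   ....... ..+++........... .
       .....+.+.+..++.... ...
          ..++...+.++.... ...
            ..++++++.. . . . 
            .................
            . .   .  ..  ....
            .                
            .....        .. .
           ..  . . .. ..   ..
           .  . ..    . .
[... 257 characters left out ...]
 .++++++.  ..+++.  . .++
      .+++.++.  ....+     .#+
          ..+.......+      +.
            +#####...      ..
            +#####++.....  ..
            +#+####++........
           .###+#####+.......
           .###+#+##++.......
           .##+#+##+.........
           .###+###++++++++..
           .######.+#######++
           .##+###+#++###+###
           .##+###.+#####+##+
           +###+##..++#####. 
           +######....+#+.   
           +######....  .    
           +##++## ......    
           +#+++## ...  .    
          .##++### .....+.   
          .#######.....      
          .+#####........+.  
          ..+###+ .....      
          .....   .......+.  
         ......
```

```bash
python3 - <<'E'
from h import *
import pickle
d=pickle.load(open("f2.pkl","rb"))
c1,d1=ray(d["top"],[[312.2,174.2]]);c2,d2=ray(d["side"],[[284.2,260.]])
d1=d1[0];d2=d2[0]
s=np.linalg.lstsq(np.c_[d1,-d2],c2-c1,rcond=None)[0]; a=c1+s[0]*d1;b=c2+s[1]*d2
m=(a+b)/2; v=wv(m); print(wv(a),wv(b),v,"angle",np.arctan2(v[0],v[2]-61),np.hypot(v[0],v[2]-61))
E
```

```text
[ -25.55177389 -228.50807043   86.89164518] [ -25.23919207 -228.45082964   86.94210164] [ -25.39548298 -228.47945004   86.91687341] angle -0.7752374043412114 36.28518820333336
```

Emit:
apply_moves([
  [[0,0,0,0,0,0.173],[0,0,0,0,0,0.173],[0,0,0,0,0,0.172],[-0.045,0,0,0,0,0],[-0.05,0.02,0,0,0,0],[-0.05,0.03,0,0,0,0],[-0.045,0.04,0,0,0,0],[-0.034,0.035,0,0,0,0]],
])

```text
t: 23.18
eef_pos: [0.5615, -0.1714, 0.1984]
ee_rot: [3.14, 0.001, 1.456]
contact_force: [1.1, 1.6, 0.9]
opening: 0.0852
grip_force: 0.0
```

Emit:
apply_moves([
  [[0,0,0,0,0,0],[0,0,0,0,0,0]],
])

```text
t: 23.42
eef_pos: [0.5601, -0.1686, 0.1977]
ee_rot: [-3.141, -0.0, 1.455]
contact_force: [0.1, 0.5, -0.9]
opening: 0.0855
grip_force: 0.0
```

```bash
python3 - <<'E'
from h import *
go(vw((-26,-229,88)),v_[2]+np.pi/2)
E
```

```text
t 23.425 F [ 0.1  0.5 -0.9] j7 0.27 vise mm [ -26.6 -228.2  197.7]
turn [-0.0001 -0.0002  0.0052] shift now axes [-0.0009  0.0007  0.1097] after turn [-0.0008  0.0006  0.1097]
```

Emit:
apply_moves([
  [[-0.001,0.0005,0.04,0,0,0.005],[0,0,0.04,0,0,0],[0,0,0.029,0,0,0],[0,0,0,0,0,0],[0,0,0,0,0,0]],
])

```text
t: 24.05
eef_pos: [0.5612, -0.1693, 0.0909]
ee_rot: [3.139, -0.001, 1.449]
contact_force: [-0.3, -0.2, -0.4]
opening: 0.0849
grip_force: 0.0
```

Emit:
apply_moves([
  [[0,0,0,0,0,0],[0,0,0,0,0,0],[0,0,0,0,0,0],[0,0,0,0,0,0],[0,0,0,0,0,0],[0,0,0,0,0,0]],
], grip=-1)

```text
t: 24.8
eef_pos: [0.5608, -0.17, 0.0896]
ee_rot: [3.14, -0.0, 1.447]
contact_force: [1.0, -1.1, 2.5]
opening: 0.0166
grip_force: 58.5
```

```bash
python3 - <<'E'
from h import *
go(vw((-26,-229,88)),v_[2]+np.pi/2)
print(env.state()["opening"],env.state()["grip_force"])
E
```

```text
t 24.8 F [ 1.  -1.1  2.5] j7 0.31 vise mm [ -25.8 -229.5   89.6]
turn [ 0.0018 -0.0003 -0.0026] shift now axes [ 0.0005 -0.0002  0.0016] after turn [ 0.0005 -0.0002  0.0016]
0.016593183253929344 58.45259249210358
```

Emit:
apply_moves([
  [[0,0.0094,-0.0064,0,0,0],[0,0.0108,-0.0034,0,0,0],[0,0.0114,0,0,0,0],[0,0.0108,0.0034,0,0,0],[0,0,0,0,0,0]],
])

```text
t: 25.42
eef_pos: [0.6019, -0.175, 0.0951]
ee_rot: [-3.14, -0.0, 1.447]
contact_force: [-1.8, 1.3, -2.5]
opening: 0.0158
grip_force: 59.2
```

```bash
python3 - <<'E'
from h import *
go(vw((16.5,-229,95.2)),v_[2]+np.pi/2)
E
```

```text
t 25.425 F [-1.8  1.3 -2.5] j7 0.31 vise mm [  15.7 -229.5   95.1]
turn [-0.0014 -0.0005 -0.0027] shift now axes [ 0.0005  0.0008 -0.0001] after turn [ 0.0005  0.0008 -0.0001]
```

Emit:
apply_moves([
  [[0,0.0094,0.0064,0,0,0],[0,0.0071,0.0089,0,0,0],[0,0.0041,0.0106,0,0,0],[0,0,0,0,0,0],[0,0,0,0,0,0]],
])

```text
t: 26.05
eef_pos: [0.6222, -0.1775, 0.0693]
ee_rot: [-3.141, -0.0, 1.447]
contact_force: [-2.1, -1.3, -4.3]
opening: 0.0161
grip_force: 59.1
```

Emit:
apply_moves([
  [[0,0.0008,0.0113,0,0,0],[0,0,0,0,0,0]],
])

```text
t: 26.3
eef_pos: [0.6232, -0.1776, 0.0584]
ee_rot: [-3.142, -0.001, 1.447]
contact_force: [-2.8, 0.3, -4.6]
opening: 0.0163
grip_force: 59.2
```

```bash
python3 - <<'E'
from h import *
go(vw((37.9,-229,58)),v_[2]+np.pi/2)
v=wv(env.state()["eef_pos"]); print("ang",np.arctan2(v[0],v[2]-61),env.state()["opening"],env.state()["moment"])
E
```

```text
t 26.3 F [-2.8  0.3 -4.6] j7 0.32 vise mm [  37.1 -229.5   58.4]
turn [-0.     -0.0006 -0.0027] shift now axes [0.0005 0.0008 0.0004] after turn [0.0005 0.0008 0.0004]
ang 1.6406499546252429 0.016306190907201857 [0.05427206 0.51678283 0.10562238]
```

Emit:
apply_moves([
  [[0,-0.0026,0.0111,0,0,0],[0,0,0,0,0,0],[0,0,0,0,0,0]],
])

```text
t: 26.68
eef_pos: [0.6209, -0.1773, 0.0477]
ee_rot: [3.141, -0.001, 1.447]
contact_force: [-3.9, -0.2, 0.6]
opening: 0.0162
grip_force: 59.6
```

Emit:
apply_moves([
  [[0,-0.0057,0.0098,0,0,0],[0,0,0,0,0,0],[0,0,0,0,0,0]],
])

```text
t: 27.05
eef_pos: [0.6161, -0.1768, 0.0384]
ee_rot: [3.139, -0.0, 1.447]
contact_force: [-3.2, 0.5, 4.7]
opening: 0.0163
grip_force: 60.0
```

```bash
python3 - <<'E'
from h import *
go(vw((29.6,-229,37)),v_[2]+np.pi/2)
v=wv(env.state()["eef_pos"]); print("ang",np.arctan2(v[0],v[2]-61))
E
```

```text
t 27.05 F [-3.2  0.5  4.7] j7 0.33 vise mm [  29.9 -229.5   38.4]
turn [ 0.0024 -0.0005 -0.0025] shift now axes [ 0.0005 -0.0004  0.0014] after turn [ 0.0005 -0.0003  0.0014]
ang 2.2178561592541683
```

Emit:
apply_moves([
  [[0,-0.0029,0.0041,0,0,0]],
])

```text
t: 27.18
eef_pos: [0.6141, -0.1764, 0.0354]
ee_rot: [3.137, -0.001, 1.447]
contact_force: [-5.0, 1.7, 16.3]
opening: 0.016
grip_force: 60.8
```

Emit:
apply_moves([
  [[0,-0.003,0.0035,0,0,0]],
])

```text
t: 27.3
eef_pos: [0.6111, -0.1761, 0.0322]
ee_rot: [3.137, -0.001, 1.447]
contact_force: [-8.0, 2.7, 18.9]
opening: 0.0161
grip_force: 61.2
```

Emit:
apply_moves([
  [[0,0,0,0,0,0],[0,0,0,0,0,0]],
])

```text
t: 27.55
eef_pos: [0.6106, -0.176, 0.0319]
ee_rot: [3.138, -0.001, 1.447]
contact_force: [-6.5, 1.2, 14.2]
opening: 0.0165
grip_force: 60.9
```

Emit:
apply_moves([
  [[0,-0.002,-0.0025,0,0,0],[0,0,0,0,0,0],[0,0,0,0,0,0]],
])

```text
t: 27.92
eef_pos: [0.6101, -0.1761, 0.0326]
ee_rot: [3.136, 0.001, 1.447]
contact_force: [10.2, -2.7, -9.3]
opening: 0.0161
grip_force: 60.1
```

```bash
python3 - <<'E'
from h import *
go(vw((25,-229,37)),v_[2]+np.pi/2)
v=wv(env.state()["eef_pos"]); print("ang",np.arctan2(v[0],v[2]-61),np.hypot(v[0],v[2]-61))
E
```

```text
t 27.925 F [10.2 -2.7 -9.3] j7 0.33 vise mm [  23.9 -229.6   32.6]
turn [ 0.006   0.0008 -0.0021] shift now axes [ 0.0006  0.0011 -0.0044] after turn [ 0.0006  0.0011 -0.0044]
ang 2.4418608913619155 37.1546747139563
```

Emit:
apply_moves([
  [[0,0.001,0.0012,0,0,0],[0,0,0,0,0,0]],
])

```text
t: 28.18
eef_pos: [0.6103, -0.176, 0.0323]
ee_rot: [3.137, -0.0, 1.447]
contact_force: [3.7, -1.0, 3.1]
opening: 0.0162
grip_force: 61.5
```

Emit:
apply_moves([
  [[0,0,0,0,0,0],[0,0,0,0,0,0],[0,0,0,0,0,0],[0,0,0,0,0,0],[0,0,0,0,0,0],[0,0,-0.05,0,0,0],[0,0,-0.06,0,0,0],[0,0,-0.06,0,0,0]],
], grip=1)

```text
t: 29.18
eef_pos: [0.6081, -0.1759, 0.2031]
ee_rot: [3.141, -0.0, 1.447]
contact_force: [0.7, -0.3, -0.1]
opening: 0.0855
grip_force: 0.0
```

Emit:
apply_moves([
  [[-0.05,0,0,0,0,0],[-0.05,-0.03,0,0,0,0],[0,-0.05,0,0,0,0],[0,-0.05,0,0,0,0],[0,0,0,0,0,0]],
])

```text
t: 29.8
eef_pos: [0.4631, -0.2595, 0.201]
ee_rot: [-3.141, -0.003, 1.443]
contact_force: [1.3, 1.0, 0.1]
opening: 0.0851
grip_force: 0.0
```

```bash
python3 - <<'E'
from h import *
import pickle
go(vw((25,-229,37)),v_[2]+np.pi/2)
d=pickle.load(open("f1.pkl","rb")); n=grab("side"); t=grab("top")
# tube white top contour, before (jaw closed) and after cranking, side view, vise mm at z=62
for nm,F in(("before",d["side"]),("after",n)):
    hsv=cv2.cvtColor(F["frame"],cv2.COLOR_RGB2HSV); m=((hsv[...,2]>190)&(hsv[...,1]<40)).astype(np.uint8)
    k,l,s,c=cv2.connectedComponentsWithStats(m); u=proj(F,[vw((-60,-25,62))])[0].astype(int); i=l[u[1],u[0]]
    P=np.argwhere(l==i)[:,::-1]; W=(onz(F,P,.062)-VO)@VR*1000
    r=cv2.minAreaRect(W[:,:2].astype(np.float32)); print(nm,i,s[i],r)
    q=(hsv[...,1]>150)&((hsv[...,0]<8)|(hsv[...,0]>172)); q[:205]=0;q[240:]=0;q[:,:282]=0;q[:,306:]=0
    P=np.argwhere(q)[:,::-1]; print(" lever px",P.min(0),P.max(0),P.mean(0).round(2),len(P))
    # blue moving jaw top tab vs tube edge
    b=((hsv[...,0]>95)&(hsv[...,0]<125)&(hsv[...,1]>120)); b[:,:275]=0;b[:,312:]=0;b[:195]=0;b[225:]=0
    print(" jaw rows",[int(np.where(b[:,c])[0].min()) for c in range(283,309,3) if b[:,c].any()])
E
```

```text
t 29.8 F [1.3 1.  0.1] j7 0.44 vise mm [-111.9 -330.2  201. ]
turn [-0.0005 -0.0025 -0.0064] shift now axes [0.1016 0.1363 0.1642] after turn [0.1012 0.1369 0.164 ]
before 154 [253 196  73  18 818] ((-16.758682250976562, -27.93758773803711), (198.82012939453125, 49.64384460449219), 0.012879972346127033)
 lever px [289 220] [303 235] [295.38 227.33] 192
 jaw rows [212, 212, 212, 209, 209, 210, 210, 213, 213]
after 161 [268 197  58  17 615] ((3.9327545166015625, -28.356491088867188), (48.88650131225586, 157.53518676757812), 89.8342056274414)
 lever px [289 221] [303 236] [295.26 228.17] 190
 jaw rows [212, 212, 212, 210, 210, 210, 211, 213, 213]
```

Tube edges are unchanged (x≈-17, aligned), and the lever is at rest. The carriage recoiled about 1 mm, so the clamp is loaded. I push the crank a bit further with closed fingers, which adds margin and gives a torque reading.

Emit:
apply_moves([
  [[0,0.05,0,0,0,0.006],[0.02,0.05,0,0,0,0],[0.03,0.045,0,0,0,0],[0.041,0.022,0,0,0,0],[0,0,0.05,0,0,0],[0,0,0.05,0,0,0],[0,0,0,0,0,0]],
], grip=-1)

```text
t: 30.78
eef_pos: [0.643, -0.1882, 0.0964]
ee_rot: [-3.134, -0.001, 1.443]
contact_force: [-0.2, -0.1, 0.3]
opening: -0.0004
grip_force: 0.0
```

```bash
python3 - <<'E'
from h import *
go(vw((55,-239,33)),v_[2]+np.pi/2); print(env.state()["opening"])
E
```

```text
t 30.775 F [-0.2 -0.1  0.3] j7 0.32 vise mm [  58.  -237.6   96.4]
turn [-0.0077 -0.0014 -0.0069] shift now axes [-0.0015 -0.0025  0.0634] after turn [-0.0014 -0.003   0.0634]
-0.000442688245554007
```

Emit:
apply_moves([
  [[-0.002,0,0.03,-0.007,0,0],[0,0,0.033,0,0,0],[0,0,0,0,0,0],[0,-0.005,0,0,0,0],[0,-0.005,0,0,0,0]],
])

```text
t: 31.4
eef_pos: [0.6358, -0.1913, 0.0408]
ee_rot: [3.13, -0.0, 1.441]
contact_force: [-0.3, 0.8, -0.7]
opening: 0.0
grip_force: 0.0
```

Emit:
apply_moves([
  [[0,-0.004,0,0,0,0]],
])

```text
t: 31.52
eef_pos: [0.6311, -0.1905, 0.0398]
ee_rot: [3.132, -0.0, 1.441]
contact_force: [0.6, -0.3, -0.2]
opening: -0.0
grip_force: 0.5
```

Emit:
apply_moves([
  [[0,-0.004,0,0,0,0]],
])

```text
t: 31.65
eef_pos: [0.6293, -0.1903, 0.0403]
ee_rot: [3.127, 0.0, 1.441]
contact_force: [9.3, -2.1, 2.3]
opening: 0.0002
grip_force: 4.5
```

Emit:
apply_moves([
  [[0,-0.004,0,0,0,0]],
])

```text
t: 31.78
eef_pos: [0.6259, -0.1899, 0.0407]
ee_rot: [3.126, 0.0, 1.441]
contact_force: [7.4, -1.5, 3.1]
opening: -0.0002
grip_force: 4.3
```

Emit:
apply_moves([
  [[0,-0.004,0,0,0,0]],
])

```text
t: 31.9
eef_pos: [0.6218, -0.1894, 0.0406]
ee_rot: [3.126, 0.0, 1.441]
contact_force: [7.3, -2.2, 2.0]
opening: -0.0001
grip_force: 4.0
```

Emit:
apply_moves([
  [[0,-0.004,0.003,0,0,0],[0,-0.004,0.003,0,0,0]],
])

```text
t: 32.15
eef_pos: [0.6141, -0.1884, 0.0347]
ee_rot: [3.126, 0.0, 1.441]
contact_force: [7.7, -1.7, 3.2]
opening: 0.0002
grip_force: 4.2
```

Emit:
apply_moves([
  [[0,-0.004,0,0,0,0],[0,-0.004,0,0,0,0]],
])

```text
t: 32.4
eef_pos: [0.6062, -0.1874, 0.0345]
ee_rot: [3.126, 0.001, 1.441]
contact_force: [8.7, -1.6, 2.5]
opening: 0.0001
grip_force: 4.4
```

Emit:
apply_moves([
  [[0,-0.004,0,0,0,0],[0,-0.004,0,0,0,0]],
])

```text
t: 32.65
eef_pos: [0.5989, -0.1865, 0.0348]
ee_rot: [3.125, 0.001, 1.441]
contact_force: [8.0, -3.0, 3.9]
opening: -0.0002
grip_force: 5.0
```

Emit:
apply_moves([
  [[0,-0.004,0,0,0,0],[0,-0.004,0,0,0,0]],
])

```text
t: 32.9
eef_pos: [0.5919, -0.1856, 0.0353]
ee_rot: [3.123, 0.001, 1.442]
contact_force: [11.4, -2.5, 5.1]
opening: 0.0001
grip_force: 6.5
```

The torque has climbed well above nominal, so the clamp is firm. I back off, lift clear, check and hand in.

Emit:
apply_moves([
  [[0,0.01,0,0,0,0],[0,0.015,0,0,0,0],[0,0,-0.05,0,0,0],[0,0,-0.06,0,0,0],[-0.05,0,-0.05,0,0,0],[-0.05,0,0,0,0,0],[0,0,0,0,0,0],[0,0,0,0,0,0]],
])

```text
t: 33.9
eef_pos: [0.5982, -0.2808, 0.1855]
ee_rot: [3.135, -0.001, 1.44]
contact_force: [-0.2, -0.0, -0.2]
opening: -0.0001
grip_force: 0.0
```

```bash
python3 - <<'E'
from h import *
n=grab("side"); s=env.state(); print(s["eef_pos"],s["contact_force"])
hsv=cv2.cvtColor(n["frame"],cv2.COLOR_RGB2HSV); m=((hsv[...,2]>190)&(hsv[...,1]<40)).astype(np.uint8)
k,l,st,c=cv2.connectedComponentsWithStats(m); u=proj(n,[vw((20,-40,62))])[0].astype(int); i=l[u[1],u[0]]
W=(onz(n,np.argwhere(l==i)[:,::-1],.062)-VO)@VR*1000
print(st[i],cv2.minAreaRect(W[:,:2].astype(np.float32)))
q=(hsv[...,1]>150)&((hsv[...,0]<8)|(hsv[...,0]>172)); q[:205]=0;q[240:]=0;q[:,:282]=0;q[:,306:]=0
print(np.argwhere(q).mean(0),q.sum())
print(env.job_done())
E
```

```text
[ 0.59870707 -0.27974901  0.1854546 ] [0.68404338 0.11382074 0.48478022]
[     0      0    512    384 188508] ((-83.966064453125, 407.41497802734375), (2730.462646484375, 1953.416259765625), 5.810876846313477)
[228.63736264 291.8021978 ] 91
the job is handed in; nothing more can be done
None
```

The job is handed in at 33.9 s of the allowed 72 s: the tube was slid under the torch to the end stop, the jaw closed on it with the release lever let go, and the crank turned until the tube felt firmly clamped. The interface gave no verdict. I judged the clamp by the rising crank force (8 to 11 N against about 6 N unloaded), and my last position check in the images before hand-in didn't give a usable reading.

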